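# Draw the parted tray tight with its cam lock

## Robot

A 6-joint arm with a two-finger parallel gripper is mounted at the origin on a cart in front of the work surface, level with it; the furniture and walls round the work are solid. World frame = base frame: x ahead of the robot, y to its left, z up, the work surface at z = 0. Lengths are in m, angles in rad, forces in N, time in s.
With the tool pointing down it reaches from about 0.3 to 0.775 m from the base axis. Payload 14.6 kg.
Tool frame: the origin (TCP) lies between the finger pads; the fingertips stand 14 mm ahead of it and the grasp point (between the pads) lies 5 mm behind it; z points along the fingers, y is the line along which they close (so a half turn about z gives the same grasp; the last joint's range is limited). The gripper opens to 94 mm and grips with 3 to 60 N. Pads are 16 mm wide; open, the fingers measure 119 mm over their backs; the gripper's body (75 mm by 177 mm) begins 78 mm behind the grasp point.
Start: joints at [1.113, 0.3, 1.521, -0, 1.321, -0.067], TCP at [0.21, 0.509, 0.188] pointing down, gripper open.
Joint ranges: [-3.03, 3.03], [-0.79, 2.21], [0.23, 2.52], [-1.04, 4.18], [0, 3.07], [-2.55, 2.55]. Speed limits (rad/s): [2.22, 2.22, 2.57, 3.14, 3.14, 3.14].

## Interface

Orientations are given as [roll, pitch, yaw] about the fixed x, y, z axes, in that order (R = Rz(yaw) Ry(pitch) Rx(roll)).
In Python, from station import ctrl gives the robot as it stands. The module is installed in compiled form; this text tells all that it offers.
- The arm moves only by the tool move_arm, never from a script. Its argument "targets" is a list of rows, each a list of 7 numbers: the opening, from -1 (shut) to 1 (fully open), then the shift along the tool's x, y, z in units of 50 mm (1.0 is 50 mm), then the turn, a rotation vector about the tool's x, y, z in rad. A call has 1 to 12 rows; each row is the pose to reach, as a shift and turn from the pose commanded when the call began, along the tool's axes at that moment; what a row does not reach only later rows make up. A row lasts 1/10 s, in which the tool goes at most 50 mm and 8.59 degrees, less where a joint would pass 70% of its speed; a pose out of reach is approached as far as the arm can. A call with a gripper value outside its range is refused whole. The fingers move at their own pace and stop on an object; "grip_force" is the grip in N (left out, the last holds). Time passes only in rows, so rows that repeat a pose let the fingers close. It gives the time, the measured TCP pose, the force, the opening and the grip force at its end, in the units of the state.
- ctrl.get_obs(): the state, without advancing time (a new reading comes with each control period).
- ctrl.camera(name): name is "side" or "top" or "wrist"; returns (picture, depth): 400x640x3 uint8, red, green, blue; 400x640 float32, m along the optical axis (not along the pixel's ray), 0 where there is no reading.
- ctrl.camera_params(name): a dict with "intrinsics" (3x3 intrinsics, pixels), "rvec" (rotation vector, rad) and "tvec" (3), from world to camera coordinates, as OpenCV has them; the wrist camera has in their place "T_tool_cam" (4x4, takes a point from camera to tool coordinates, whose origin is the TCP and whose axes are the flange's). Camera axes: x right, y down, z forward; pixel columns grow to the right and rows downward; lengths in m; the calibration is good to about 2 mm. A picture is of the moment at which its call begins: read the wrist's pose just before it. camera_params takes no time and is no camera call.
- ctrl.hand_in(): hands the job in; it is judged then, once.
Trained networks look in the newest picture that a camera, given by its name, has taken for a name from the list of things; names that differ only in an ending like _2 or _b are one class to them, and where a whole thing is asked for, a point or a joint stands for the part that bears it (a point fixed in the world has none). Each returns a list of dicts, best first, with "score" (0 to 1); they miss things now and then, are a little off and sometimes report something else, mostly with a low value. They report only what shows in the picture. A call takes as long as a camera call.
- ctrl.cut_out(camera, target): "region" (400x640 bool, what is visible of it) and "point" ([column, row] in pixels, amid what is visible of it).
- ctrl.tip_of(camera, target): "point" ([column, row] in pixels: a listed point, or the origin of a listed thing).
The state is a dict: "time_s": time; "qpos": joint angles; "joint_vel": joint speeds; "tau": joint torques, N m; "ee_pos": TCP position; "eef_rot": TCP orientation; "force": force on the tool from outside, world axes, zero at the start; "moment": the same for the moment, N m; "grip_width": finger opening in m; "grip_force": force on a finger pad.
Only numpy, scipy, OpenCV 4.12 (cv2) and the standard library are available. Lean on these libraries where they do the work, as an engineer would, in place of code of your own. Each camera call takes 0.05 s, during which the arm holds its last target. There are 200 camera calls.

## Task

Two small wooden trays stand on the worktop, each made of two halves joined by a brass cam lock; one of them is still undone, with a gap between its halves. Turn the lock handle of that tray a quarter turn clockwise, fully home, so that its halves are drawn tight together, and let go. Leave the other tray's lock shut.

Things in the scene. Friction and masses are not known exactly. Their poses are not given: they have to be found in the camera images.
- lock_grip (a point): grip point of the undone tray's brass handle, on its vertical axis, 84 mm above the worktop. The handle is an upright fin 11 mm thick, 40 mm long, centred on the axis, 60 to 95 mm above the worktop; a lower tail (9 mm thick, top 73 mm) reaches 47 mm from the axis on one side. Site turns with it: z up, +x along the fin to the tail. Nothing else near stands above 62 mm. The tray's base is fixed.
- lock (a joint): angle of that handle in rad: 0 undone (tail along the seam, toward the robot), 1.57 fully home at its stop (tail square away from the seam, over the fixed half). Grows as it turns clockwise seen from above. Stiff (0.3 N m), stays where left. It stands on the fixed half's seam rail, 12 mm from the seam, nearer the front.
- loose_half (a joint): how far the undone tray's sliding half has been drawn to the fixed half, in m: 0 is a 14 mm gap at the seam, 0.014 is tight. Driven by the lock's cam, in step with its angle; pushing the half itself does not shut it. Both trays are alike: wood, two halves 110 x 95 mm side by side on a dark runner board, walls 50 mm high, seam rails 24 mm thick.
- other_lock (a joint): angle of the handle of the other, already shut tray in rad: about 1.57, shut (same kind of lock; tail square away from the seam). A wall cupboard hangs over the back of the worktop: its front is at x = 0.62, its underside 0.45 above the worktop; do not swing the wrist into it.

How it is judged:
By the outcome, as a careful person would: the job done as asked, in the order asked, and still so for the second after the job is handed in, with the robot touching nothing.
It also fails if it takes over 29 s, if anything falls off the work surface, if the arm or the gripper's body presses on something with over 40 N, if the wrist force passes 120 N, or if a joint passes its speed limit or range.

## Working session

There is one attempt and no reset: what is moved stays moved. The work goes in short steps, Python scripts to look and compute and a tool call to move; the robot and the scene stay as the last step left them, time stands still between calls to the robot, and variables do not carry over. Pictures are saved under pics/ and viewed, at most 10 in all, crops included, and the job is handed in when it is done.

Besides the shell and the picture viewer there is one more tool, called after "Request:" by a JSON object that holds its "op" and its "data", one argument or row to a line. move_arm: Moves the arm, as the interface text tells. Its arguments: {"type":"object","properties":{"targets":{"type":"array"},"grip_force":{"type":"number"}},"required":["targets"]}

```bash
mkdir -p pics; cat > h.py <<'E'
import numpy as np,cv2
from scipy.spatial.transform import Rotation as R
from station import ctrl
def toworld(cam,uv,d,obs=None):
    p=ctrl.camera_params(cam);K=np.array(p["intrinsics"])
    uv=np.atleast_2d(uv).astype(float);d=np.atleast_1d(d)
    c=np.c_[(uv[:,0]-K[0,2])/K[0,0]*d,(uv[:,1]-K[1,2])/K[1,1]*d,d]
    if "rvec" in p:
        M=cv2.Rodrigues(np.array(p["rvec"],float))[0];return (c-np.ravel(p["tvec"]))@M
    T=np.array(p["T_tool_cam"]);c=c@T[:3,:3].T+T[:3,3]
    return c@R.from_euler("xyz",obs["eef_rot"]).as_matrix().T+obs["ee_pos"]
def atz(cam,uv,z,obs=None):
    a,b=toworld(cam,[uv,uv],[0.1,1.0],obs);return a+(b-a)*(z-a[2])/(b[2]-a[2])
E
python3 - <<'E'
from h import *
o=ctrl.get_obs();print({k:np.round(v,3) for k,v in o.items()})
for cam in ["top","side"]:
    im,d=ctrl.camera(cam);cv2.imwrite(f"pics/{cam}0.png",im[:,:,::-1])
    for t in ["lock_grip"]:
        for r in ctrl.tip_of(cam,t): print(cam,"tip",r["score"],r["point"],atz(cam,r["point"],0.084))
    for t in ["lock","loose_half"]:
        for r in ctrl.cut_out(cam,t):
            print(cam,t,r["score"],r["point"],r["region"].sum())
            if t=="lock":
                v,u=np.nonzero(r["region"]&(d>0));P=toworld(cam,np.c_[u,v],d[v,u]);P=P[P[:,2]>.078];Q=P[P[:,2]<.1]
                if len(Q)>5:
                    c=Q.mean(0);print(c,Q[:,2].max(),np.linalg.svd(Q[:,:2]-c[:2],full_matrices=False)[2][0],len(Q))
E
```

```text
{'time_s': np.float64(0.0), 'qpos': array([ 1.113,  0.3  ,  1.522,  0.   ,  1.321, -0.067]), 'joint_vel': array([ 0.   , -0.001,  0.   ,  0.002,  0.002, -0.001]), 'tau': array([-1.0000e-03, -5.3181e+01, -3.5273e+01,  7.1000e-02,  2.4000e-02,
       -0.0000e+00]), 'ee_pos': array([0.209, 0.508, 0.187]), 'eef_rot': array([-3.14 , -0.   ,  2.751]), 'force': array([ 0.12 ,  0.242, -0.047]), 'moment': array([-0.04 ,  0.005, -0.02 ]), 'grip_force': np.float64(0.0), 'grip_width': np.float64(0.094)}
top tip 0.9 [212.3, 210.7] [0.54772558 0.22992691 0.084     ]
top lock 0.92 [215.4, 214.5] 393
[0.5435535  0.2260757  0.09389562] 0.09966669775918997 [-0.99499722  0.09990257] 170
top loose_half 0.61 [251.9, 204.8] 2308
side tip 0.66 [305.9, 166.0] [0.54754359 0.23592254 0.084     ]
side lock 0.57 [304.0, 170.0] 362
[0.54397774 0.22381968 0.08804805] 0.0973494938663677 [-0.99529143  0.09692764] 141
side loose_half 0.95 [316.2, 200.2] 1751
```

View pics/top0.png

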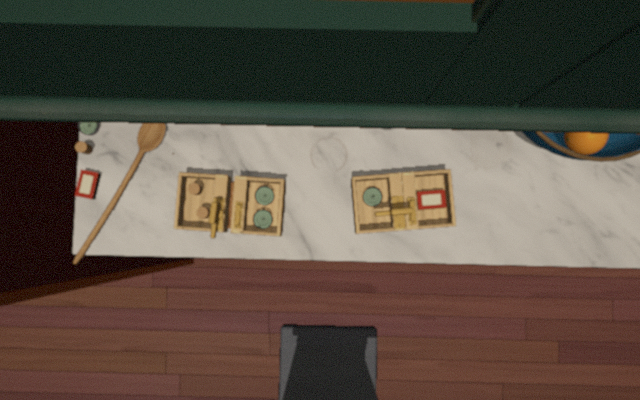

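View pics/side0.png

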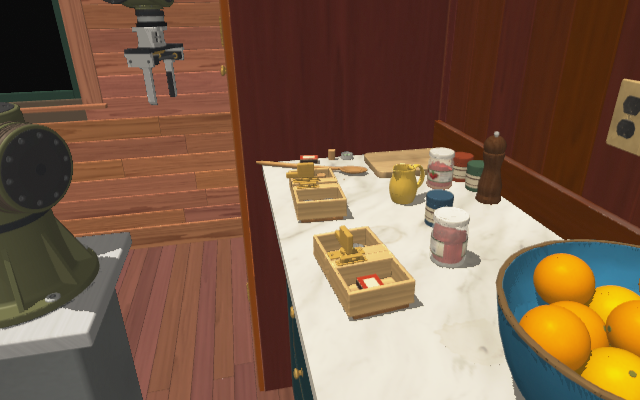

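The left tray at about (230, 203) is undone: there is a gap at column 231, and its handle at (216, 212) has its tail pointing toward the robot. The right tray at about (403, 200) is shut. The side view agrees. I'll move above the left handle.

Request:
{"op": "move_arm", "data": {
  "targets": [
    [1, -8.37, -2.61, -0.26, 0, 0, -0.29],
    [1, -8.37, -2.61, -0.26, 0, 0, -0.29],
    [1, -8.37, -2.61, -0.26, 0, 0, -0.29],
    [1, -8.37, -2.61, -0.26, 0, 0, -0.29],
    [1, -8.37, -2.61, -0.26, 0, 0, -0.29],
    [1, -8.37, -2.61, -0.26, 0, 0, -0.29],
    [1, -8.37, -2.61, -0.26, 0, 0, -0.29],
    [1, -8.37, -2.61, -0.26, 0, 0, -0.29],
    [1, -8.37, -2.61, -0.26, 0, 0, -0.29],
    [1, -8.37, -2.61, -0.26, 0, 0, -0.29],
    [1, -8.37, -2.61, -0.26, 0, 0, -0.29],
    [1, -8.37, -2.61, -0.26, 0, 0, -0.29]
  ]
}}

```text
time_s: 1.6
ee_pos: [0.5461, 0.2292, 0.2009]
eef_rot: [3.142, -0.0, 3.042]
force: [-0.2, 0.7, 0.1]
grip_width: 0.0942
grip_force: 0.0
```

```bash
cat > m.py <<'E'
from h import *
import sys
o=ctrl.get_obs();im,d=ctrl.camera("wrist");cv2.imwrite(f"pics/{sys.argv[1]}.png",im[:,:,::-1])
print(o["time_s"],o["qpos"].round(3),o["ee_pos"].round(4),o["eef_rot"].round(3))
for r in ctrl.tip_of("wrist","lock_grip"): print("tip",r["score"],r["point"],atz("wrist",r["point"],0.084,o))
for r in ctrl.cut_out("wrist","lock"):
    v,u=np.nonzero(r["region"]&(d>0));P=toworld("wrist",np.c_[u,v],d[v,u],o)
    Q=P[(P[:,2]>.085)&(P[:,2]<.105)]
    print("cut",r["score"],r["point"],len(P),len(Q))
    if len(Q)>20:
        (c,s,a)=cv2.minAreaRect((Q[:,:2]*1000).astype(np.float32));print("rect mm",c,s,a,"zmed",np.median(Q[:,2]))
        print("mean",Q.mean(0),np.linalg.svd(Q[:,:2]-Q[:,:2].mean(0),full_matrices=False)[2][0])
E
python3 m.py w1
```

```text
1.6 [ 0.335  0.386  1.376  0.     1.38  -1.135] [0.5461 0.2292 0.2009] [ 3.142 -0.     3.042]
tip 0.96 [314.9, 189.3] [0.54182138 0.22517371 0.084     ]
cut 0.64 [316.1, 183.9] 751 423
rect mm (542.9102172851562, 227.2635955810547) (10.37376880645752, 40.25408172607422) 84.42955780029297 zmed 0.0955456214634325
mean [0.54146976 0.22749737 0.0952396 ] [ 0.99478294 -0.10201418]
```

View pics/w1.png

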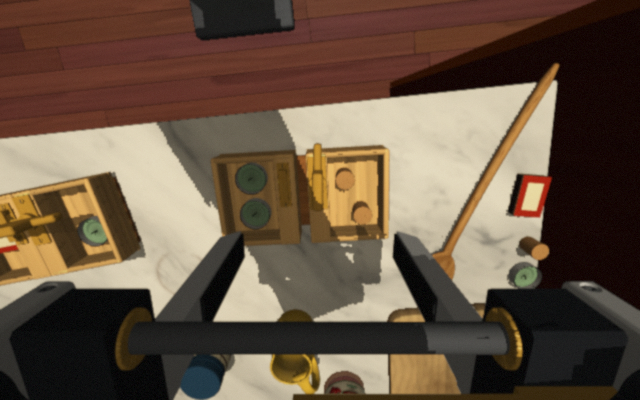

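The handle is at (316, 180) with its tail toward the robot and the gap at column 304. The measured fin of 40 x 10 mm at 95 mm height fits what was given, so I'll descend and grip.

Request:
{"op": "move_arm", "data": {
  "targets": [
    [1, 0.08, -0.05, 0.6, 0, 0, 0],
    [1, 0.08, -0.05, 1.2, 0, 0, 0],
    [1, 0.08, -0.05, 1.8, 0, 0, 0],
    [1, 0.08, -0.05, 2.2, 0, 0, 0],
    [1, 0.08, -0.05, 2.38, 0, 0, 0],
    [1, 0.08, -0.05, 2.38, 0, 0, 0],
    [-1, 0.08, -0.05, 2.38, 0, 0, 0],
    [-1, 0.08, -0.05, 2.38, 0, 0, 0],
    [-1, 0.08, -0.05, 2.38, 0, 0, 0],
    [-1, 0.08, -0.05, 2.38, 0, 0, 0],
    [-1, 0.08, -0.05, 2.38, 0, 0, 0],
    [-1, 0.08, -0.05, 2.38, 0, 0, 0]
  ],
  "grip_force": 50
}}

```text
time_s: 2.95
ee_pos: [0.5425, 0.2264, 0.082]
eef_rot: [3.142, 0.0, 3.041]
force: [0.2, 0.4, 1.6]
grip_width: 0.0494
grip_force: 0.0
```

Request:
{"op": "move_arm", "data": {
  "targets": [
    [-1, 0, 0, 0, 0, 0, 0],
    [-1, 0, 0, 0, 0, 0, 0],
    [-1, 0, 0, 0, 0, 0, 0],
    [-1, 0, 0, 0, 0, 0, 0],
    [-1, 0, 0, 0, 0, 0, 0],
    [-1, 0, 0, 0, 0, 0, 0],
    [-1, 0, 0, 0, 0, 0, 0],
    [-1, 0, 0, 0, 0, 0, 0]
  ]
}}

```text
time_s: 3.75
ee_pos: [0.5425, 0.2263, 0.0819]
eef_rot: [-3.142, -0.0, 3.041]
force: [-0.5, 0.4, 1.0]
grip_width: 0.0005
grip_force: 0.0
```

The fingers shut on nothing, so I'll look before doing anything else.

```bash
python3 m.py w2; python3 - <<'E'
from h import *
im,d=ctrl.camera("side");cv2.imwrite("pics/s2.png",cv2.resize(im[120:280,220:420,::-1],None,fx=3.5,fy=3.5))
a,b=im,d
w=cv2.imread("pics/w2.png");cv2.imwrite("pics/w2s.png",w)
E
```

```text
3.75 [ 0.333  0.487  1.52  -0.     1.135 -1.137] [0.5425 0.2263 0.0819] [-3.142 -0.     3.041]
tip 0.7 [318.9, 236.1] [0.54142058 0.22611554 0.084     ]
cut 0.98 [321.6, 208.4] 1101 360
rect mm (528.8512573242188, 228.72914123535156) (10.459269523620605, 12.8078031539917) 83.66358184814453 zmed 0.09529482791897916
mean [0.52746714 0.22892381 0.09428983] [ 0.98297026 -0.18376471]
```

View pics/s2.png

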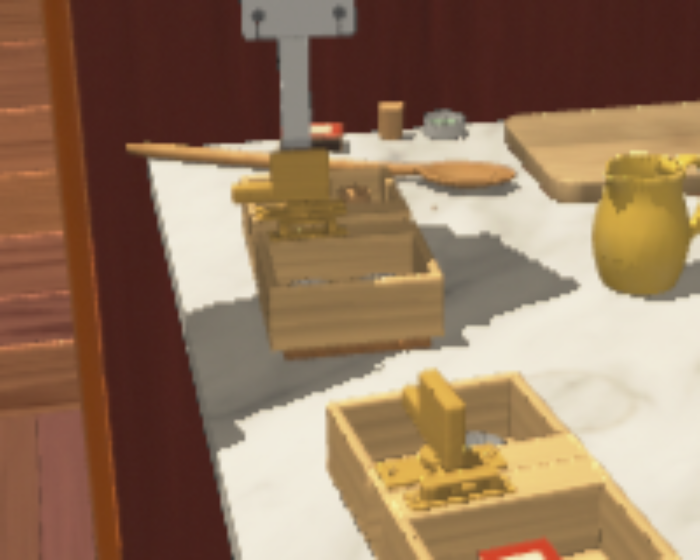

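View pics/w2.png

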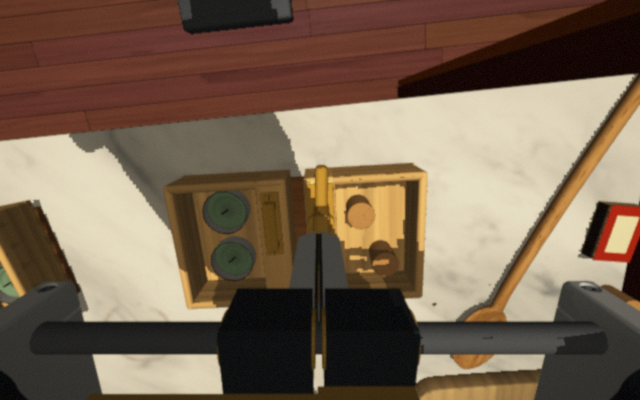

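```bash
python3 - <<'E'
from h import *
im,d=ctrl.camera("side")
p=ctrl.camera_params("side");M=cv2.Rodrigues(np.array(p["rvec"],float))[0];print("cam",-M.T@np.ravel(p["tvec"]))
for r in range(132,190,3):
    print(r,[tuple((toworld("side",[c,r],d[r,c])[0]*1000).round().astype(int).tolist()) for c in (299,302,304,306,309,312)])
E
```

```text
cam [ 0.3946212  -0.73399257  0.44262084]
132 [(532, 224, 172), (538, 213, 174), (542, 215, 174), (546, 210, 175), (607, 530, 83), (616, 529, 83)]
135 [(533, 232, 162), (538, 215, 167), (542, 214, 167), (547, 216, 166), (607, 534, 73), (616, 532, 72)]
138 [(534, 236, 154), (537, 214, 160), (542, 216, 159), (547, 215, 159), (607, 535, 63), (616, 531, 63)]
141 [(576, 533, 56), (537, 217, 152), (542, 217, 152), (547, 216, 152), (606, 532, 54), (616, 536, 52)]
144 [(575, 531, 48), (537, 215, 146), (542, 215, 145), (546, 213, 146), (607, 535, 44), (616, 534, 43)]
147 [(575, 533, 37), (537, 216, 138), (542, 217, 138), (546, 214, 138), (606, 532, 35), (615, 533, 34)]
150 [(574, 531, 29), (536, 214, 132), (541, 215, 131), (545, 213, 131), (606, 535, 25), (614, 527, 27)]
153 [(574, 531, 19), (536, 215, 124), (541, 216, 124), (546, 218, 122), (606, 539, 14), (615, 535, 14)]
156 [(574, 533, 9), (536, 216, 117), (540, 214, 117), (545, 216, 116), (600, 503, 16), (610, 505, 15)]
159 [(573, 531, 0), (536, 217, 109), (540, 213, 110), (545, 216, 108), (597, 484, 14), (605, 482, 13)]
162 [(569, 505, -
[... 290 characters left out ...]
529, 224, 77), (536, 224, 77), (541, 223, 77), (546, 225, 76), (553, 227, 74), (559, 222, 75)]
174 [(529, 225, 70), (535, 223, 70), (540, 224, 69), (546, 226, 68), (552, 221, 69), (559, 222, 68)]
177 [(528, 225, 62), (536, 227, 61), (541, 228, 60), (545, 225, 60), (552, 222, 61), (560, 226, 58)]
180 [(528, 225, 54), (535, 225, 54), (539, 220, 55), (544, 221, 54), (552, 223, 53), (559, 220, 53)]
183 [(527, 216, 50), (530, 189, 61), (534, 188, 60), (539, 188, 60), (545, 185, 61), (553, 186, 60)]
186 [(523, 190, 54), (529, 186, 55), (534, 190, 53), (539, 189, 52), (546, 187, 52), (552, 187, 52)]
189 [(521, 178, 51), (528, 184, 48), (533, 183, 48), (537, 179, 49), (544, 182, 47), (551, 179, 48)]
```

The side depth shows the closed fingertips ending at z ≈ 0.105, which is above the fin (top 0.095) and about 37 mm higher than the TCP reading implies. I'll open the gripper and measure the tips again.

Request:
{"op": "move_arm", "data": {
  "targets": [
    [1, 0, 0, 0, 0, 0, 0],
    [1, 0, 0, 0, 0, 0, 0],
    [1, 0, 0, 0, 0, 0, 0],
    [1, 0, 0, 0, 0, 0, 0],
    [1, 0, 0, 0, 0, 0, 0],
    [1, 0, 0, 0, 0, 0, 0],
    [1, 0, 0, 0, 0, 0, 0],
    [1, 0, 0, 0, 0, 0, 0],
    [1, 0, 0, 0, 0, 0, 0],
    [1, 0, 0, 0, 0, 0, 0]
  ]
}}

```text
time_s: 5.0
ee_pos: [0.5425, 0.2264, 0.0819]
eef_rot: [3.142, -0.0, 3.041]
force: [-0.1, -0.7, -0.2]
grip_width: 0.0771
grip_force: 0.0
```

```bash
cat > s.py <<'E'
from h import *
o=ctrl.get_obs();print(o["time_s"],o["ee_pos"].round(4),o["grip_width"])
im,d=ctrl.camera("side");v,u=np.nonzero(d>0);P=toworld("side",np.c_[u,v],d[v,u])
x,y,_=o["ee_pos"]
for n,lo,hi in (("near",-.09,-.012),("far",.012,.09)):
    m=(abs(P[:,0]-x)<.025)&(P[:,1]-y>lo)&(P[:,1]-y<hi)&(P[:,2]>.066)&(P[:,2]<.17)
    Q=P[m];Q=Q[np.argsort(Q[:,2])];print(n,len(Q));print((Q[:8]*1000).round().astype(int).tolist(),(Q.mean(0)*1000).round())
cv2.imwrite("pics/s3.png",cv2.resize(im[100:220,220:420,::-1],None,fx=4,fy=4))
E
python3 s.py
```

```text
5.0 [0.5425 0.2264 0.0819] 0.07710819830873261
near 258
[[545, 188, 99], [547, 187, 99], [542, 187, 100], [538, 187, 100], [540, 186, 100], [533, 187, 100], [531, 185, 101], [535, 184, 101]] [537. 177. 136.]
far 41
[[539, 267, 100], [538, 274, 103], [538, 263, 103], [539, 268, 104], [537, 271, 106], [539, 267, 107], [537, 267, 110], [539, 263, 111]] [538. 268. 128.]
```

View pics/s3.png

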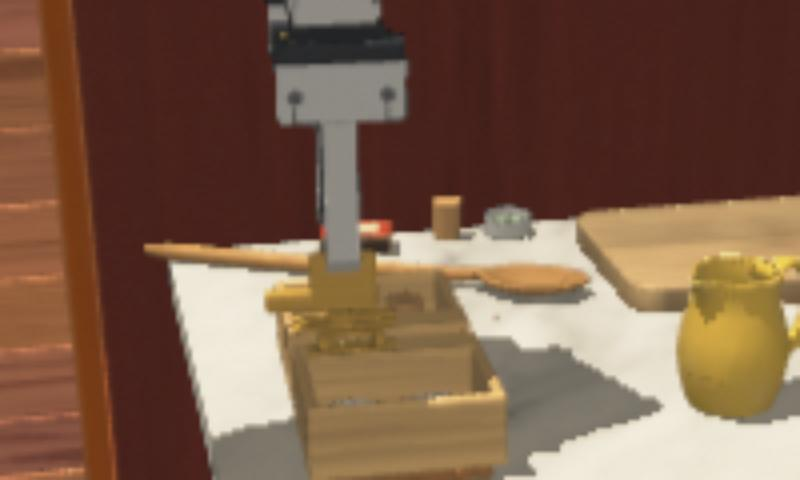

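The open tips also end at z ≈ 0.100 (picture (340, 268)), so the real fingertips sit about 32 mm higher than the nominal TCP implies. I'll descend 32 mm in small steps, then check the tips and centring before closing.

Request:
{"op": "move_arm", "data": {
  "targets": [
    [1, 0, 0, 0.2, 0, 0, 0],
    [1, 0, 0, 0.4, 0, 0, 0],
    [1, 0, 0, 0.6, 0, 0, 0],
    [1, 0, 0, 0.64, 0, 0, 0],
    [1, 0, 0, 0.64, 0, 0, 0]
  ]
}}

```text
time_s: 5.55
ee_pos: [0.5422, 0.2263, 0.0493]
eef_rot: [-3.141, -0.001, 3.041]
force: [0.4, -1.1, -0.3]
grip_width: 0.0937
grip_force: 0.0
```

```bash
cat >> s.py <<'E'
r=ctrl.cut_out("side","lock")
for q in r:
    v,u=np.nonzero(q["region"]&(d>0));P=toworld("side",np.c_[u,v],d[v,u]);Q=P[(P[:,2]>.076)&(P[:,2]<.097)]
    print(q["score"],len(Q), np.percentile(Q,[2,10,50,90,98],axis=0).round(4).tolist() if len(Q)>5 else "")
E
python3 s.py; python3 m.py w4
```

```text
5.55 [0.5422 0.2263 0.0493] 0.09374535295698053
near 381
[[529, 181, 66], [533, 179, 67], [535, 178, 67], [530, 178, 68], [540, 178, 69], [542, 175, 70], [544, 174, 70], [535, 176, 70]] [537. 165. 123.]
far 34
[[539, 289, 77], [538, 284, 81], [539, 273, 82], [539, 274, 84], [538, 280, 85], [539, 274, 87], [540, 277, 88], [537, 276, 89]] [539. 276. 102.]
0.51 70 [[0.5247, 0.2201, 0.0771], [0.5262, 0.2212, 0.0779], [0.5339, 0.2241, 0.0862], [0.5605, 0.2276, 0.0932], [0.5624, 0.2287, 0.0953]]
5.65 [ 0.333  0.527  1.542  0.     1.073 -1.137] [0.5427 0.2264 0.0501] [3.141 0.    3.041]
tip 0.81 [319.3, 261.1] [0.54390709 0.22615052 0.084     ]
cut 0.83 [321.6, 240.3] 2500 1372
rect mm (542.1491088867188, 227.60610961914062) (10.865485191345215, 40.120670318603516) 84.18936920166016 zmed 0.09562863858469363
mean [0.5397119  0.22777051 0.09499767] [ 0.99526459 -0.09720281]
cut 0.45 [243.6, 240.5] 13734 10
```

View pics/w4.png

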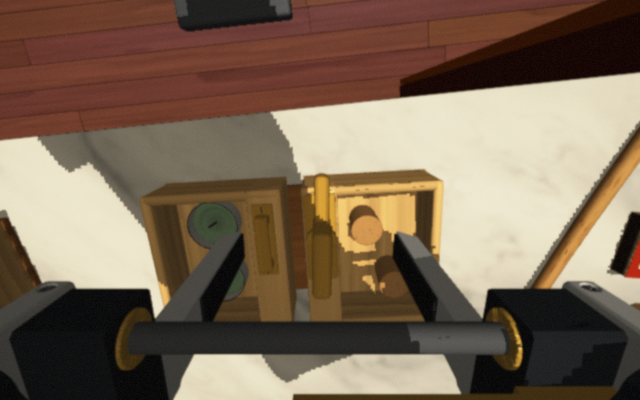

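View pics/s3.png

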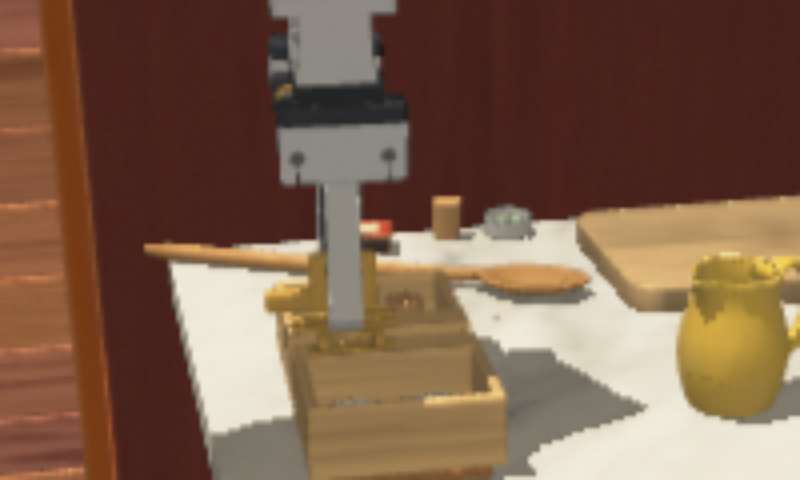

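In both views the tips straddle the fin, with tip height about 0.068. The finger's x of 0.5375 matches the TCP once the yaw is allowed for, so the grip is centred on the fin. I'll close.

Request:
{"op": "move_arm", "data": {
  "targets": [
    [-1, 0, 0.02, 0, 0, 0, 0],
    [-1, 0, 0.02, 0, 0, 0, 0],
    [-1, 0, 0.02, 0, 0, 0, 0],
    [-1, 0, 0.02, 0, 0, 0, 0],
    [-1, 0, 0.02, 0, 0, 0, 0],
    [-1, 0, 0.02, 0, 0, 0, 0],
    [-1, 0, 0.02, 0, 0, 0, 0],
    [-1, 0, 0.02, 0, 0, 0, 0],
    [-1, 0, 0.02, 0, 0, 0, 0],
    [-1, 0, 0.02, 0, 0, 0, 0],
    [-1, 0, 0.02, 0, 0, 0, 0],
    [-1, 0, 0.02, 0, 0, 0, 0]
  ],
  "grip_force": 50
}}

```text
time_s: 7.0
ee_pos: [0.5427, 0.2282, 0.05]
eef_rot: [3.14, 0.0, 3.041]
force: [1.4, 5.7, -1.1]
grip_width: 0.011
grip_force: 50.0
```

Request:
{"op": "move_arm", "data": {
  "targets": [
    [-1, 0, 0, 0, 0, 0, 0.1],
    [-1, 0, 0, 0, 0, 0, 0.2],
    [-1, 0, 0, 0, 0, 0, 0.3],
    [-1, 0, 0, 0, 0, 0, 0.4],
    [-1, 0, 0, 0, 0, 0, 0.5],
    [-1, 0, 0, 0, 0, 0, 0.5]
  ]
}}

```text
time_s: 7.6
ee_pos: [0.543, 0.229, 0.05]
eef_rot: [3.138, -0.0, 2.538]
force: [4.2, 11.9, -4.2]
grip_width: 0.0109
grip_force: 50.0
```

```bash
python3 -c "
from h import *
o=ctrl.get_obs();print(o['eef_rot'],o['moment'],o['force'],o['grip_width'])"
```

```text
[ 3.13847823e+00 -5.54072692e-05  2.53784311e+00] [ 2.09327751 -0.70461525  0.02005573] [ 4.2124769  11.87947461 -4.23699674] 0.010940811213352917
```

The lock is turning and the grip is holding. A side force of 12 N says the axis lies about 1.5 mm further in +y, so I'll correct that while continuing the turn.

Request:
{"op": "move_arm", "data": {
  "targets": [
    [-1, 0.01, 0.03, 0, 0, 0, 0.1],
    [-1, 0.01, 0.03, 0, 0, 0, 0.2],
    [-1, 0.01, 0.03, 0, 0, 0, 0.3],
    [-1, 0.01, 0.03, 0, 0, 0, 0.4],
    [-1, 0.01, 0.03, 0, 0, 0, 0.5],
    [-1, 0.01, 0.03, 0, 0, 0, 0.5]
  ]
}}

```text
time_s: 8.2
ee_pos: [0.5437, 0.2296, 0.05]
eef_rot: [3.139, -0.0, 2.038]
force: [5.0, 6.6, -4.7]
grip_width: 0.0105
grip_force: 50.0
```

Request:
{"op": "move_arm", "data": {
  "targets": [
    [-1, 0.01, 0.02, 0, 0, 0, 0.1],
    [-1, 0.01, 0.02, 0, 0, 0, 0.2],
    [-1, 0.01, 0.02, 0, 0, 0, 0.3],
    [-1, 0.01, 0.02, 0, 0, 0, 0.4],
    [-1, 0.01, 0.02, 0, 0, 0, 0.5],
    [-1, 0.01, 0.02, 0, 0, 0, 0.56],
    [-1, 0.01, 0.02, 0, 0, 0, 0.56]
  ]
}}

```text
time_s: 8.9
ee_pos: [0.5446, 0.2298, 0.05]
eef_rot: [3.139, -0.0, 1.479]
force: [6.5, 1.2, -3.3]
grip_width: 0.0107
grip_force: 50.7
```

```bash
python3 -c "
from h import *
o=ctrl.get_obs();print(o['eef_rot'],o['moment'],o['force'],o['grip_width'],o['tau'])"
```

```text
[ 3.13934340e+00 -3.98404529e-04  1.47949296e+00] [ 0.2017464  -1.15599597  0.71250463] [ 6.46241408  1.18319773 -3.27486153] 0.010736489572754537 [  0.26552626 -63.33440065 -29.301036     0.66393049   1.69520069
   1.82020158]
```

Request:
{"op": "move_arm", "data": {
  "targets": [
    [-1, 0, 0.02, 0, 0, 0, 0.03],
    [-1, 0, 0.02, 0, 0, 0, 0.06],
    [-1, 0, 0.02, 0, 0, 0, 0.06]
  ]
}}

```text
time_s: 9.2
ee_pos: [0.5447, 0.2298, 0.05]
eef_rot: [3.142, 0.0, 1.42]
force: [-0.7, 2.9, 0.1]
grip_width: 0.0109
grip_force: 53.5
```

```bash
python3 -c "
from h import *
o=ctrl.get_obs();print(o['eef_rot'],o['moment'],o['force'],o['grip_width'],o['tau'])"
```

```text
[3.14151097e+00 2.37633240e-05 1.42011337e+00] [0.2922127  0.1795064  1.05695472] [-0.65129109  2.94652971  0.10244918] 0.010926596457307237 [-2.06707187e+00 -6.15787768e+01 -3.09367275e+01  1.27548454e-01
  4.95851145e-02  1.60021037e+00]
```

The moment has risen to 1.06 N m after about 1.6 rad of turn, so the handle is at its stop. I'll release and lift.

Request:
{"op": "move_arm", "data": {
  "targets": [
    [1, 0, 0, 0, 0, 0, 0],
    [1, 0, 0, 0, 0, 0, 0],
    [1, 0, 0, 0, 0, 0, 0],
    [1, 0, 0, 0, 0, 0, 0],
    [1, 0, 0, 0, 0, 0, 0],
    [1, 0, 0, 0, 0, 0, 0],
    [1, 0, 0, -0.4, 0, 0, 0],
    [1, 0, 0, -1, 0, 0, 0],
    [1, 0, 0, -1.6, 0, 0, 0],
    [1, 0, 0, -2.2, 0, 0, 0],
    [1, 0, 0, -2.6, 0, 0, 0],
    [1, 0, 0, -2.6, 0, 0, 0]
  ]
}}

```text
time_s: 10.4
ee_pos: [0.5457, 0.2301, 0.1828]
eef_rot: [3.137, -0.002, 1.421]
force: [0.1, -0.3, -0.1]
grip_width: 0.0942
grip_force: 0.0
```

```bash
python3 m.py w5; python3 -c "
from h import *
im,d=ctrl.camera('top')
cv2.imwrite('pics/t5.png',cv2.resize(im[150:260,160:480,::-1],None,fx=2.5,fy=2.5))
"
```

```text
10.4 [0.337 0.395 1.405 0.    1.336 0.487] [0.5457 0.2301 0.1828] [ 3.137e+00 -2.000e-03  1.421e+00]
tip 0.6 [317.8, 198.0] [0.54356732 0.22729463 0.084     ]
cut 0.58 [314.6, 191.6] 835 461
rect mm (542.9259033203125, 227.53768920898438) (39.421852111816406, 10.98157787322998) 87.36137390136719 zmed 0.0957153534478257
mean [0.54306559 0.228911   0.09530131] [-0.04737562 -0.99887714]
```

View pics/w5.png

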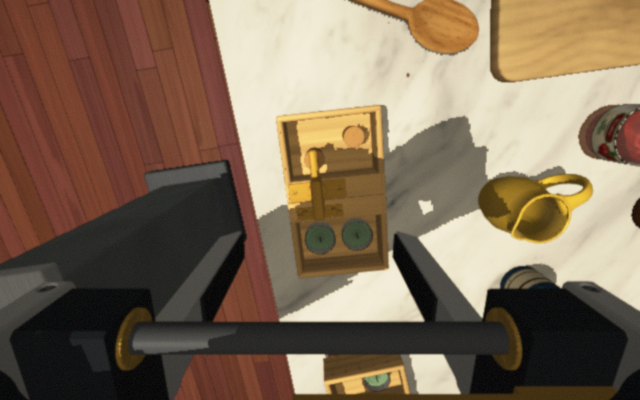

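The tail now lies over the fixed half (313, 160), and the seam looks closed. The fin reads about 87° against roughly 84.3° expected, so I'll check the angle against the tray itself.

```bash
cat > a.py <<'E'
from h import *
o=ctrl.get_obs();D=[]
for i in range(5): im,d=ctrl.camera("wrist");D.append(np.where(d>0,d,np.nan))
d=np.nanmedian(D,0);v,u=np.nonzero(d>0);P=toworld("wrist",np.c_[u,v],d[v,u],o)
n=(abs(P[:,0]-.545)<.14)&(abs(P[:,1]-.215)<.17);P=P[n]
F=P[(P[:,2]>.0925)&(P[:,2]<.099)&(np.hypot(P[:,0]-.543,P[:,1]-.2275)<.03)]
T=P[(P[:,2]>.044)&(P[:,2]<.054)]
for nme,Q in(("fin",F),("rim",T)):
    m=Q[:,:2].mean(0);w=np.linalg.svd(Q[:,:2]-m,full_matrices=False)[2][0]
    print(nme,len(Q),cv2.minAreaRect((Q[:,:2]*1000).astype(np.float32)),np.degrees(np.arctan2(w[1],w[0]))%180)
B=P[P[:,2]>.02];print("body rect",cv2.minAreaRect((T[:,:2]*1000).astype(np.float32))[1])
# outer edges: front/back rim lines by y-binning
c=T[:,:2];ys=np.arange(.13,.32,.006);f=[];b=[]
for y in ys:
    q=c[abs(c[:,1]-y)<.003]
    if len(q)>5:f.append((y,np.percentile(q[:,0],2)));b.append((y,np.percentile(q[:,0],98)))
for g in(f,b):
    g=np.array(g);k=np.polyfit(g[:,0],g[:,1],1);r=g[:,1]-np.polyval(k,g[:,0]);g=g[abs(r)<.004];k=np.polyfit(g[:,0],g[:,1],1);print("edge deg",90-np.degrees(np.arctan(k[0])),len(g))
E
python3 a.py
```

```text
fin 448 ((542.701904296875, 226.98826599121094), (40.11056137084961, 10.90782356262207), 87.25176239013672) 87.4065786048257
rim 6377 ((562.17529296875, 214.14456176757812), (189.66241455078125, 110.15786743164062), 87.52066802978516) 88.15796093754082
body rect (189.66241455078125, 110.15786743164062)
edge deg 87.33611706227674 31
edge deg 87.58653755064309 30
```

View pics/t5.png

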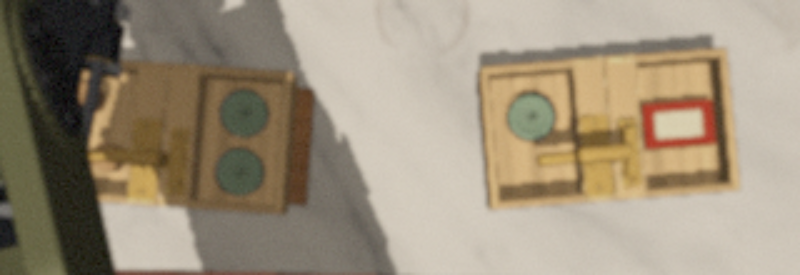

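The fin (87.3°) is parallel to the tray's long edges (87.5°). The rim measures 189.7 mm, which is 2 × 95, so the halves are tight. The right tray in the top view is still shut, with its tail square to the seam.

```bash
python3 -c "
from station import ctrl
print(ctrl.hand_in())"
```

```text
the job is handed in; nothing more can be done
None
```

The undone tray's lock is turned fully home and released, its halves are tight together, the other tray's lock is still shut, and the job is handed in.

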